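# Shut and lock the pen case on the craft stall

### The arm

A 6-joint arm with a two-finger parallel gripper is mounted at the origin on the work surface. World frame = base frame: x ahead of the robot, y to its left, z up, the work surface at z = 0. Lengths are in mm, angles in degrees, forces in N, time in s.
With the tool pointing down it reaches from about 300 to 850 mm from the base axis. Payload 4.2 kg.
Tool frame: the origin (TCP) lies at the very end of the fingers, on their centre line; the grasp point (between the pads) lies 19 mm behind it; z points along the fingers, y is the line along which they close (so a half turn about z gives the same grasp; the last joint's range is limited). The gripper opens to 91 mm and grips with 3 to 60 N. Pads are 32 mm wide; open, the fingers measure 118 mm over their backs; the gripper's body (76 mm by 178 mm) begins 60 mm behind the grasp point.
Start: joints at [-1.146, 18.312, 89.639, -0, 72.044, -1.146], TCP at [575.016, 0, 213.976] pointing down, gripper open.
Joint ranges: [-177.97, 177.97], [-48.28, 115.42], [12.27, 149.76], [-77.06, 257.06], [2.81, 150.46], [-146.56, 146.56]. Speed limits (degrees/s): [147.25, 147.25, 180, 180, 180, 180].

### API

Orientations are given as [roll, pitch, yaw] about the fixed x, y, z axes, in that order (R = Rz(yaw) Ry(pitch) Rx(roll)).
In Python, from workcell import env, eyes gives the robot as it stands.
- The arm moves only by the tool send_rows, never from a script. Its argument "targets" is text: rows parted by semicolons, each of 7 numbers parted by spaces: the shift along the tool's x, y, z in m, then the turn, a rotation vector about the tool's x, y, z in degrees, then the opening in per cent of the stroke, from 0 (shut) to 100 (fully open). A call has 1 to 12 rows; each row is the pose to reach, as a shift and turn from the pose commanded when the call began, along the tool's axes at that moment; what a row does not reach only later rows make up. A row lasts 1/12 s, in which the tool goes at most 41.7 mm and 7.16 degrees, less where a joint would pass 70% of its speed; a pose out of reach is approached as far as the arm can. A call with a gripper value outside its range is refused whole. The fingers move at their own pace and stop on an object; "grip_force" is the grip in N (left out, the last holds). Time passes only in rows, so rows that repeat a pose let the fingers close. It gives the time, the measured TCP pose, the force, the opening and the grip force at its end, in the units of the state.
- env.state(): the state, without advancing time (a new reading comes with each control period).
- eyes.grab_frame(name): name is "scene" or "side" or "wrist"; returns a dict with "image" (480x640x3 uint8, blue, green, red), "fovy" (degrees; the focal length in pixels is half the picture's height over the tangent of half this angle, whatever the lens; pixels are square), "cx", "cy" (the principal point, pixels), "eye" and "attitude" of the camera in the world. Camera axes: x right, y up, looking along -z (the intrinsics and any distortion apply to the point x, -y, -z); pixel columns grow to the right and rows downward; lengths in mm; the calibration is good to about 2 mm. A picture is of the moment at which its call begins. There is no depth.
- env.job_done(): hands the job in; it is judged then, once.
The state is a dict: "time_s": time; "qpos": joint angles; "qvel": joint speeds; "effort": joint torques, N m; "ee_pos": TCP position; "ee_rot": TCP orientation; "force": force on the tool from outside, world axes, zero at the start; "torque": the same for the moment, N m; "gripper_width": finger opening in mm; "gripper_force": force on a finger pad.
Only numpy, scipy, OpenCV 4.12 (cv2) and the standard library are available. Lean on these libraries where they do the work, as an engineer would, in place of code of your own. Each camera call takes 0.05 s, during which the arm holds its last target. There are 200 camera calls.

### The job

Close up the wooden pen case on the stall table: first push its lid fully shut from above, then set a fingertip in the slot of the round fastener on the lid and turn it clockwise, seen from above, a quarter turn to its stop, so that the lid is locked. Grasp and lift nothing, and leave the egg, tin, pot and card block beside the case where they stand. Finish with the hand clear.

Things in the scene. Friction and masses are not known exactly. Their poses are not given: they have to be found in the camera images.
- case: Dark wooden case fixed to the table, 260 (its x) x 280 (its y) x 60 mm high without the lid. Origin: centre of its underside, on the table (z = 0). Its x axis points from the front edge (nearest the robot) to the hinge edge; z up. It stands at various places and yaws.
- lid (a joint): Lid hinge angle, rad: 0 fully shut, grows as the front edge rises; starts at 0.25 to 0.60. The lid, a 260 x 280 x 10 mm board, is hinged along the case's far top edge: hinge line along the case's y at x = +130, z = 60 mm (lid's underside) in the case's frame. Stiff, stays where left; 1 to 4 N down at the front edge moves it. Shut, its upper face is 70 mm above the table.
- lid_left (a point): Bare spot on the lid's upper face, 20 mm from its front edge and 100 mm to the case's +y side of the middle: a place to push. Its frame turns with the lid (x along the lid towards the hinge, z out of its upper face).
- lid_right (a point): The same on the case's -y side.
- fastener (a joint): Turn of the fastener, rad: 0 open (slot parallel to the case's front edge), grows clockwise seen from above to its stop at 1.571, locked (slot at right angles to the front edge). Starts at 0 to 0.30. Stiff, 0.2 N m (7 N at 30 mm); stays where left. When locked, a tongue below the lid catches under a keeper in the case, so the lid must be shut first.
- slot_mid (a point): Centre of the slot's floor, on the fastener's axis, which lies 65 mm from the lid's front edge in the middle of its width. y along the slot, z out of the lid; turns with the fastener. Black round rotor, 104 mm across, with one straight slot right across it, 40 mm wide, 18 mm deep; its floor is 4 mm above the lid's face (74 mm above the table when shut), its top 22 mm above it.
- slot_end (a point): Point on the slot's floor 30 mm from the axis, on the half that lies to the case's +y side when open: set the shut fingertips there (or 30 mm the other way) and sweep them round the axis. The slot is wider than the tips, so spinning the hand on the axis does nothing. A fixed steel collar as high as the rotor (108 mm inside, 124 mm outside diameter) surrounds it, so only the slot's walls can be pushed.
- egg: Bystander: loose blue egg ornament on a foot, 58 mm in diameter, 82 mm high, origin under its centre. Leave it.
- tin: Bystander: loose round lidded tin, 70 mm in diameter, 44 mm high, origin under its centre. Leave it.
- cards: Bystander: loose block of cards, 90 x 55 x 34 mm high, origin under its centre. Leave it.
- pot: Bystander: loose ceramic pot, 68 mm in diameter, 85 mm high, origin under its centre. Leave it.

How it is judged (in metres and radians):
On the way, in this order (a step that is already met when the one before it is completed fails the run):
1. the lid is fully shut while the fastener is still open (value of joint lid below 0.03 rad and value of joint fastener below 0.8 rad), for 0.2 s.
2. the fastener is turned to its stop with the lid shut (value of joint lid below 0.03 rad and value of joint fastener above 1.45 rad), for 0.2 s.
At the end, for the whole second after the job is handed in: The lid is shut (within 0.03 rad, 8 mm at its front edge), the fastener is turned clockwise to its stop (over 1.45 of 1.571 rad), and the egg, tin, pot and cards stand within 25 mm of where they were (all of step 2 and distance of each of egg, tin, cards, pot from where it was at the start of the episode below 0.025 m); the robot touches nothing.
It fails at once if the lid is raised instead of pushed shut (value of joint lid above 0.72 rad).
It fails at once if one of the bystanders (egg) is lifted, knocked over or moved over 25 mm (distance of egg from where it was at the start of the episode above 0.025 m or angle between egg's own z axis and vertical above 0.35 rad).
It fails at once if one of the bystanders (tin) is lifted, knocked over or moved over 25 mm (distance of tin from where it was at the start of the episode above 0.025 m or angle between tin's own z axis and vertical above 0.35 rad).
It fails at once if one of the bystanders (cards) is lifted, knocked over or moved over 25 mm (distance of cards from where it was at the start of the episode above 0.025 m or angle between cards's own z axis and vertical above 0.35 rad).
It fails at once if one of the bystanders (pot) is lifted, knocked over or moved over 25 mm (distance of pot from where it was at the start of the episode above 0.025 m or angle between pot's own z axis and vertical above 0.35 rad).
It also fails if it takes over 48 s, if anything falls off the work surface, if the arm or the gripper's body presses on something with over 40 N, if the wrist force passes 120 N, or if a joint passes its speed limit or range.

## Working session

There is one attempt and no reset: what is moved stays moved. The work goes in short steps, Python scripts to look and compute and a tool call to move; the robot and the scene stay as the last step left them, time stands still between calls to the robot, and variables do not carry over. Pictures are saved under pics/ and viewed, at most 10 in all, crops included, and the job is handed in when it is done.

Besides the shell and the picture viewer there is one more tool, called after ">>>" by a JSON object that holds its "fn" and its "kwargs". send_rows: Moves the arm, as the interface text tells. Its arguments: {"type":"object","properties":{"targets":{"type":"string"},"grip_force":{"type":"number"}},"required":["targets"]}

```bash
mkdir -p pics
python3 - <<'E'
from workcell import env, eyes
import cv2,json
for n in("scene","side","wrist"):
    f=eyes.grab_frame(n); cv2.imwrite(f"pics/{n}0.png",f["image"])
    print(n,{k:v for k,v in f.items() if k!="image"})
print(env.state())
E
```

```text
scene {'fovy': 54.41514657450371, 'cx': 328.3362255467592, 'cy': 246.5460793585965, 'eye': array([993.61552922, 142.25232401, 679.43699783]), 'attitude': array([ 33.03636729,  -0.18150406, 107.27789103])}
side {'fovy': 49.80857531151452, 'cx': 323.8943725713414, 'cy': 235.9024367938103, 'eye': array([237.78395392, 467.83232291, 737.65925223]), 'attitude': array([  40.24718335,    0.24297486, -139.88738085])}
wrist {'fovy': 64.01531676828141, 'cx': 320.8153435459798, 'cy': 235.49414393097848, 'eye': array([574.26667334,  78.01494987, 384.50497985]), 'attitude': array([-15.91424268,   0.06826931,  -0.02070062])}
{'time_s': 0.15, 'qpos': array([-1.14857286e+00,  1.83427739e+01,  8.96909556e+01,  2.10448479e-04,
        7.20441863e+01, -1.14650371e+00]), 'qvel': array([-0.00501293, -0.04761466, -0.16205223, -0.10315908,  0.02314998,
        0.00558726]), 'effort': array([-5.72294630e-04, -4.12774551e+01, -2.32154489e+01,  7.26667210e-02,
        4.33494255e-02, -9.00343002e-05]), 'ee_pos': array([ 5.74612099e+02, -1.69505178e-02,  2.13313859e+02]), 'ee_rot': array([-1.79922104e+02, -1.75908058e-03,  8.99978646e+01]), 'force': array([ 0.59458469, -0.38260204,  0.88629335]), 'torque': array([ 0.03742238, -0.00696492,  0.01004215]), 'gripper_force': 0.0, 'gripper_width': 90.99458905552468}
```

View pics/scene0.png

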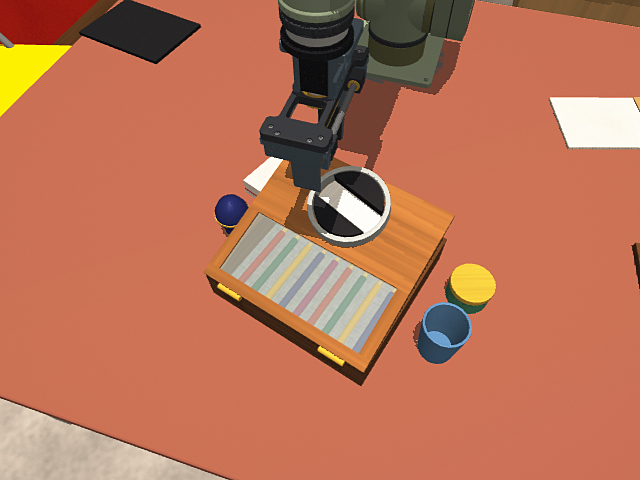

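View pics/side0.png

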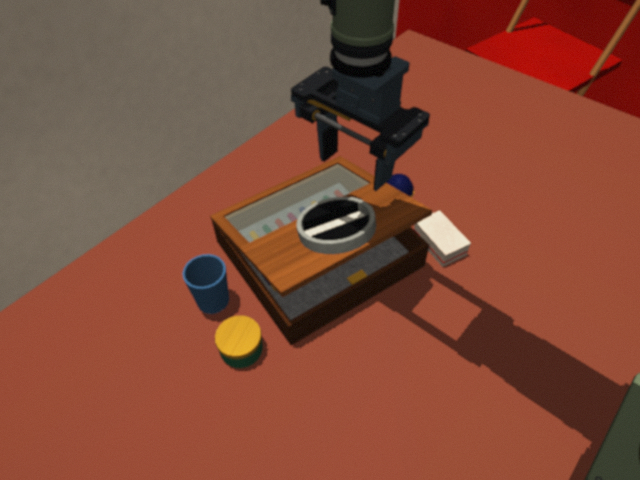

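View pics/wrist0.png

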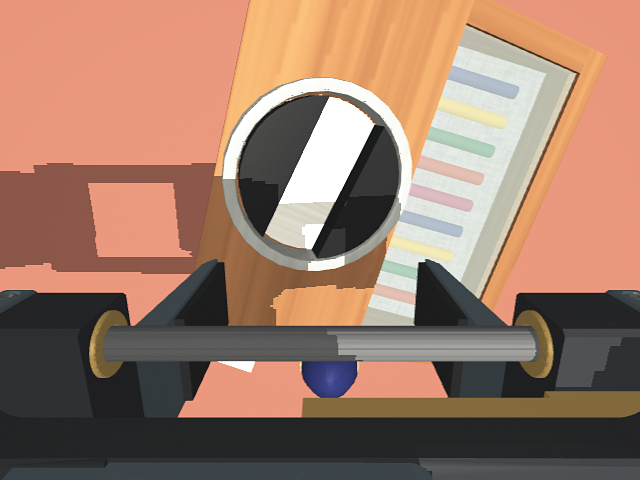

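The scene view shows the raised lid with its far (hinge) corners at about (207,270) and (362,365), the front +y corner at (453,217), and the collar centred near (348,205). The side view shows the collar near (337,222), with the front lid corners at (431,210) and (280,292). The wrist view shows the collar at about (318,174), with the slot running from (283,228) to (350,105).

```bash
cat > h.py <<'E'
import numpy as np, cv2
from scipy.spatial.transform import Rotation as R
from workcell import env, eyes
def cam(n):
    f=eyes.grab_frame(n); f["R"]=R.from_euler("xyz",f["attitude"],degrees=True).as_matrix()
    f["f"]=240/np.tan(np.radians(f["fovy"]/2)); return f
def ray(f,p):
    d=f["R"]@np.array([(p[0]-f["cx"])/f["f"],-(p[1]-f["cy"])/f["f"],-1.]); return np.array(f["eye"]),d/np.linalg.norm(d)
def onz(f,p,z):
    o,d=ray(f,p); return o+d*(z-o[2])/d[2]
def tri(obs):
    A=np.zeros((3,3));b=np.zeros(3);L=[]
    for f,p in obs:
        o,d=ray(f,p);M=np.eye(3)-np.outer(d,d);A+=M;b+=M@o;L.append((o,M))
    x=np.linalg.solve(A,b); return x,[round(float(np.linalg.norm(M@(x-o))),1) for o,M in L]
def proj(f,X):
    c=f["R"].T@(np.array(X)-f["eye"]); return np.array([f["cx"]-f["f"]*c[0]/c[2],f["cy"]+f["f"]*c[1]/c[2]])
E
cat > crop.py <<'E'
import cv2,numpy as np
s=cv2.imread("pics/scene0.png");d=cv2.imread("pics/side0.png")
a=cv2.resize(s[140:390,195:465],None,fx=1.48,fy=1.48*1.6,interpolation=cv2.INTER_CUBIC)
a=cv2.resize(s[145:385,200:460],(400,369),interpolation=cv2.INTER_CUBIC)
b=cv2.resize(d[150:345,205:440],(400,332),interpolation=cv2.INTER_CUBIC)
o=np.zeros((600,800,3),np.uint8);o[:369,:400]=a;o[:332,400:]=b
cv2.imwrite("pics/crop0.png",o[:370])
E
python3 - <<'E'
from h import *
S,D,W=cam("scene"),cam("side"),cam("wrist")
print("tcp proj",proj(S,env.state()["ee_pos"]),proj(D,env.state()["ee_pos"]))
a,b=onz(S,(207,270),69),onz(S,(362,366),69); print("hinge z69",a,b,np.linalg.norm(b-a),np.degrees(np.arctan2(*(b-a)[1::-1]))-90)
print("frontL",tri([(S,(453,217)),(D,(280,292))]))
def collar(f,lo):  # light ring contour
    pass
print("collar",tri([(S,(348.5,205)),(D,(337,222)),(W,(318,174))]))
print("slot", [onz(W,p,150) for p in((283,228),(350,105))])
print("hingeL",tri([(S,(362,366)),(D,(213,220))]))
for n,p in dict(egg=(232,233),tin=(470,305),pot=(437,355)).items(): print(n,onz(S,p,0))
print("cards",onz(D,(445,245),17),"egg",onz(D,(400,185),50))
E
python3 crop.py
```

```text
tcp proj [318.78861903 160.24068858] [354.63183254 168.60405606]
hinge z69 [ 709.03281557 -135.98984579   69.        ] [782.50927141 125.77053953  69.        ] 271.8773416133443 -15.679494997985898
frontL (array([550.33748695, 196.50717451, 132.94487907]), [0.0, 0.0])
collar (array([572.68432891,  45.31414825, 132.40842234]), [1.3, 2.4, 2.5])
slot [array([550.3307856,  15.9803979, 150.       ]), array([591.20123012,  89.72399569, 150.        ])]
hingeL (array([781.09217501, 127.52228331,  62.28620324]), [2.1, 2.1])
egg [ 594.71134983 -157.94975984    0.        ]
tin [610.00148217 263.6108432    0.        ]
pot [708.48835639 227.58727483   0.        ]
cards [ 452.37560813 -120.00108104   17.        ] egg [ 585.77410498 -165.10433603   50.        ]
```

View pics/crop0.png

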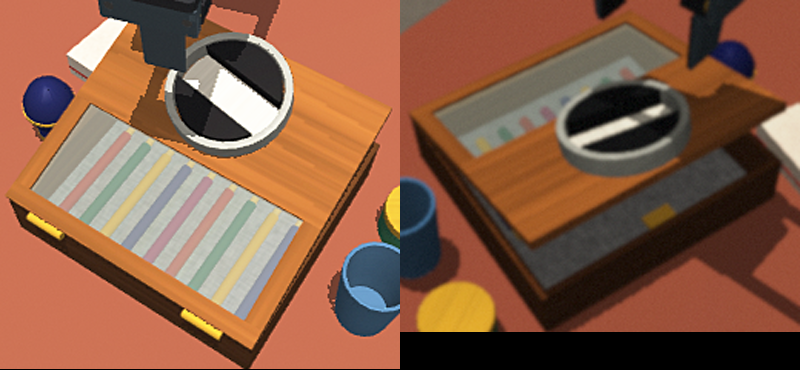

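>>> {"fn": "send_rows", "kwargs": {"targets": "0.035 -0.007 0 0 0 0 0; 0.07 -0.014 0 0 0 0 0; 0.105 -0.021 0 0 0 0 0; 0.14 -0.028 0 0 0 0 0; 0.155 -0.028 0 0 0 0 0; 0.155 -0.028 0 0 0 0 0; 0.155 -0.028 0.02 0 0 0 0; 0.155 -0.028 0.04 0 0 0 0; 0.155 -0.028 0.06 0 0 0 0; 0.155 -0.028 0.06 0 0 0 0; 0.155 -0.028 0.06 0 0 0 0; 0.155 -0.028 0.06 0 0 0 0", "grip_force": 20}}

```text
time_s: 1.3
ee_pos: [547.9, 154.6, 155.0]
ee_rot: [179.9, -0.0, 90.0]
force: [0.8, 0.0, -1.3]
gripper_width: 13.6
gripper_force: 0.0
```

>>> {"fn": "send_rows", "kwargs": {"targets": "0 0 0.006 0 0 0 0; 0 0 0.012 0 0 0 0; 0 0 0.018 0 0 0 0; 0 0 0.024 0 0 0 0; 0 0 0.03 0 0 0 0; 0 0 0.036 0 0 0 0; 0 0 0.042 0 0 0 0; 0 0 0.048 0 0 0 0; 0 0 0.054 0 0 0 0; 0 0 0.06 0 0 0 0; 0 0 0.066 0 0 0 0; 0 0 0.072 0 0 0 0"}}

```text
time_s: 2.3
ee_pos: [546.9, 155.0, 81.3]
ee_rot: [-180.0, 0.0, 90.0]
force: [-1.3, 0.5, 2.0]
gripper_width: 0.4
gripper_force: 1.1
```

>>> {"fn": "send_rows", "kwargs": {"targets": "0 0 0.003 0 0 0 0; 0 0 0.006 0 0 0 0; 0 0 0.008 0 0 0 0; 0 0 0.01 0 0 0 0; 0 0 0.012 0 0 0 0; 0 0 0.013 0 0 0 0; 0 0 0.013 0 0 0 0; 0 0 0.013 0 0 0 0"}}

```text
time_s: 2.97
ee_pos: [547.1, 154.9, 70.2]
ee_rot: [180.0, -0.0, 90.0]
force: [-3.2, 0.2, 9.3]
gripper_width: 0.1
gripper_force: 4.4
```

>>> {"fn": "send_rows", "kwargs": {"targets": "0 0 0.001 0 0 0 0; 0 0 0.001 0 0 0 0; 0 0 0.001 0 0 0 0; 0 0 -0.03 0 0 0 0; 0 0 -0.07 0 0 0 0; 0 0 -0.11 0 0 0 0; -0.04 0.003 -0.145 0 0 0 0; -0.08 0.006 -0.145 0 0 0 0; -0.12 0.009 -0.145 0 0 0 0; -0.16 0.013 -0.145 0 0 0 0; -0.165 0.013 -0.145 0 0 0 0; -0.165 0.013 -0.145 0 0 0 0"}}

```text
time_s: 3.97
ee_pos: [560.3, -12.9, 213.9]
ee_rot: [179.9, 0.0, 89.7]
force: [0.2, -0.3, 0.1]
gripper_width: 0.3
gripper_force: 0.0
```

Run:
```python
from h import *
S,D,W=cam("scene"),cam("side"),cam("wrist")
print(env.state()["ee_pos"])
for n,f in(("scene",S),("wrist",W)):
    p=proj(f,(560,48,92)); print(n,p)
o=np.zeros((480,800,3),np.uint8)
o=cv2.resize(W["image"][0:360,100:540],(660,540),interpolation=cv2.INTER_CUBIC)
cv2.imwrite("pics/w1.png",o); cv2.imwrite("pics/s1.png",S["image"]); cv2.imwrite("pics/wr1.png",W["image"]); cv2.imwrite("pics/d1.png",D["image"])
g=cv2.cvtColor(W["image"],cv2.COLOR_BGR2GRAY)
```

```text
[559.99512365  -8.96254278 213.72537721]
scene [351.83635664 214.56287736]
wrist [321.3023361  154.40858673]
```

View pics/w1.png

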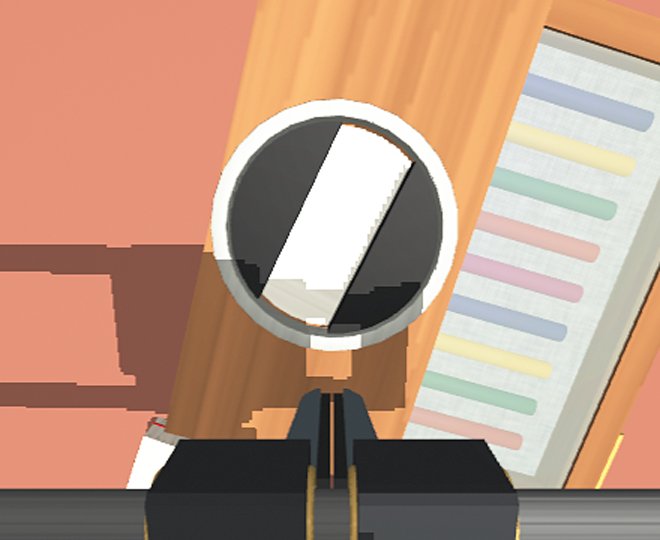

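View pics/s1.png

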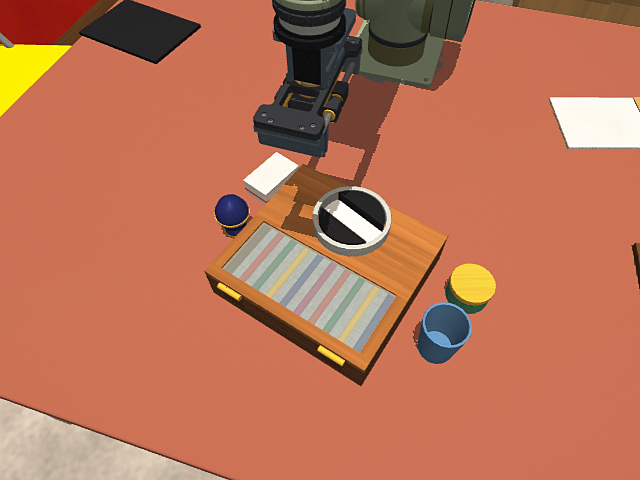

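The wrist crop shows the lid shut and the rotor centred near crop (335,225), i.e. wrist pixel (323,150). The slot edges run from crop (262,296) to (341,123) and from (329,327) to (414,162). The scene view also shows the lid flat, with the collar near (352,217) and the bystanders where they were.

Run:
```python
from h import *
S,W=cam("scene"),cam("wrist")
im=cv2.imread("pics/wr1.png")
c=lambda x,y:(100+x/1.5,y/1.5)
an=lambda a,b:np.degrees(np.arctan2(b[1]-a[1],b[0]-a[0]))
print("coll W",onz(W,c(334.5,225),92), "S",onz(S,(352,217),92))
L=[onz(W,c(*p),92)for p in((262,296),(341,123))];Rr=[onz(W,c(*p),z)for p,z in(((329,327),92),((414,162),92))]
print(L,Rr,an(*L),an(*Rr))
# bright slot floor + dark rotor masks
hsv=cv2.cvtColor(im,cv2.COLOR_BGR2HSV)
# lid front edge and hinge-side: front edge line in scene / wrist
fe=[onz(W,c(*p),70)for p in((165,430),(258,0))];print("front edge",fe,an(*fe))
cs=[onz(S,p,70)for p in((446,238),(206,273),(364,367))];print("corners",cs)
print("tcp proj W",proj(W,env.state()["ee_pos"]))
# collar ellipse in scene: bright greyish pixels near
for n,f,ctr in(("scene",S,(352,217)),("wrist",W,(323,150))):
    h=cv2.cvtColor(f["image"],cv2.COLOR_BGR2HSV); m=((h[...,1]<60)|(h[...,2]<60)).astype(np.uint8)
    m=cv2.morphologyEx(m,cv2.MORPH_OPEN,np.ones((3,3)))
    cs,_=cv2.findContours(m,cv2.RETR_EXTERNAL,cv2.CHAIN_APPROX_NONE)
    for k in cs:
        if cv2.pointPolygonTest(k,ctr,False)>=0:
            e=cv2.fitEllipse(k);print(n,e,onz(f,e[0],88))
```

```text
coll W [561.04397316  52.27397948  92.        ] S [564.51158781  49.5347327   92.        ]
[array([523.83575147,  16.52003363,  92.        ]), array([564.00902325,  99.65154306,  92.        ])] [array([5.58306246e+02, 1.83884412e-01, 9.20000000e+01]), array([599.39731199,  82.08963493,  92.        ])] 64.20786094591499 63.35766592363183
front edge [array([461.27992809, -67.59519835,  70.        ]), array([523.85112979, 157.48874838,  70.        ])] 74.4645739477292
corners [array([543.75047637, 198.7359274 ,  70.        ]), array([ 714.6919162 , -134.71785071,   70.        ]), array([783.37837514, 128.69847906,  70.        ])]
tcp proj W [321.88533436 293.14240393]
scene ((351.31976318359375, 220.58963012695312), (69.42311096191406, 78.17159271240234), 92.72960662841797) [568.65419592  49.78061776  88.        ]
wrist ((322.8321533203125, 150.9390869140625), (163.37599182128906, 166.45941162109375), 1.768668293952942) [560.94204426  51.34616165  88.        ]
```

>>> {"fn": "send_rows", "kwargs": {"targets": "0.025 0.004 0 0 0 7 0; 0.05 0.008 0.02 0 0 14 0; 0.075 0.012 0.04 0 0 21 0; 0.087 0.015 0.06 0 0 26 0; 0.087 0.015 0.08 0 0 26 0; 0.087 0.015 0.1 0 0 26 0; 0.087 0.015 0.104 0 0 26 0; 0.087 0.015 0.104 0 0 26 0; 0.087 0.015 0.104 0 0 26 0; 0.087 0.015 0.104 0 0 26 0"}}

```text
time_s: 5.05
ee_pos: [576.0, 77.4, 111.5]
ee_rot: [179.9, -0.1, 64.0]
force: [0.0, 0.3, -0.3]
gripper_width: 0.7
gripper_force: 0.0
```

Run:
```python
from h import *
W,S,D=cam("wrist"),cam("scene"),cam("side")
s=env.state();print(s["ee_pos"],s["ee_rot"],s["qpos"])
for n,f in(("w",W),("s",S),("d",D)): print(n,proj(f,s["ee_pos"]),proj(f,(562,50.5,74)),proj(f,(575.2,77.4,74)))
o=np.zeros((480,800,3),np.uint8);o[:,:400]=W["image"][:,120:520]
p=proj(S,s["ee_pos"]).astype(int);q=proj(D,s["ee_pos"]).astype(int);print(p,q)
for i,(f,p) in enumerate(((S,p),(D,q))): o[240*i:240*i+240,400:]=cv2.resize(f["image"][p[1]-60:p[1]+60,p[0]-100:p[0]+100],(400,240),interpolation=cv2.INTER_CUBIC)
cv2.imwrite("pics/w2.png",o)
```

```text
[575.76710684  77.00127743 111.23109466] [ 1.79878253e+02 -7.81980911e-02  6.39875550e+01] [6.48267629e+00 2.34448983e+01 9.75516631e+01 6.41735970e-04
 5.88587426e+01 3.24948732e+01]
w [322.02726037 293.60681895] [320.3833929  313.48082023] [320.4916783  266.52303827]
s [368.08818468 219.47492944] [352.49180905 222.66921257] [366.66346416 233.28084041]
d [321.33712782 242.51964566] [338.37477926 251.55904899] [321.6283151  257.41783654]
[368 219] [321 242]
```

View pics/w2.png

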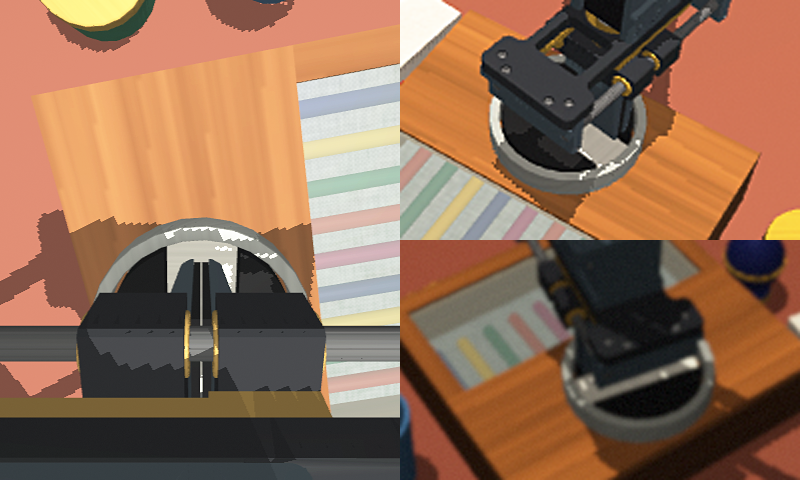

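The wrist view has the shut tips (columns 180–222 of the crop) centred in the slot (166–238), aligned with it; descending.

>>> {"fn": "send_rows", "kwargs": {"targets": "0 0 0.006 0 0 0 0; 0 0 0.012 0 0 0 0; 0 0 0.018 0 0 0 0; 0 0 0.024 0 0 0 0; 0 0 0.029 0 0 0 0; 0 0 0.032 0 0 0 0; 0 0 0.032 0 0 0 0; 0 0 0.032 0 0 0 0"}}

```text
time_s: 5.87
ee_pos: [575.0, 77.0, 77.7]
ee_rot: [-180.0, 0.0, 64.0]
force: [-0.4, 0.7, 0.1]
gripper_width: 0.4
gripper_force: 0.0
```

Run:
```python
import numpy as np
# tool at start: slot dir angle a0=64 (tool x = radial out, tool y = clockwise tangent)
r=30
for d in range(6,112,6):
    t=np.radians(d); print(d, round((r*np.cos(t)-r)/1000,4), round(r*np.sin(t)/1000,4))
```

```text
6 -0.0002 0.0031
12 -0.0007 0.0062
18 -0.0015 0.0093
24 -0.0026 0.0122
30 -0.004 0.015
36 -0.0057 0.0176
42 -0.0077 0.0201
48 -0.0099 0.0223
54 -0.0124 0.0243
60 -0.015 0.026
66 -0.0178 0.0274
72 -0.0207 0.0285
78 -0.0238 0.0293
84 -0.0269 0.0298
90 -0.03 0.03
96 -0.0331 0.0298
102 -0.0362 0.0293
108 -0.0393 0.0285
```

>>> {"fn": "send_rows", "kwargs": {"targets": "-0.0002 0.0031 0 0 0 0 0; -0.0007 0.0062 0 0 0 2 0; -0.0015 0.0093 0 0 0 7 0; -0.0026 0.0122 0 0 0 13 0; -0.004 0.015 0 0 0 19 0; -0.0057 0.0176 0 0 0 25 0; -0.0077 0.0201 0 0 0 31 0; -0.0099 0.0223 0 0 0 37 0; -0.0099 0.0223 0 0 0 37 0"}}

```text
time_s: 6.62
ee_pos: [591.4, 59.0, 78.4]
ee_rot: [-180.0, -0.1, 26.9]
force: [0.4, 3.6, -0.5]
gripper_width: 0.5
gripper_force: 1.0
```

>>> {"fn": "send_rows", "kwargs": {"targets": "-0.0008 0.003 0 0 0 6 0; -0.0018 0.006 0 0 0 12 0; -0.0032 0.0088 0 0 0 18 0; -0.0049 0.0115 0 0 0 24 0; -0.0068 0.014 0 0 0 30 0; -0.009 0.0162 0 0 0 36 0; -0.0106 0.0176 0 0 0 40 0; -0.0118 0.0186 0 0 0 42 0; -0.0118 0.0186 0 0 0 42 0; -0.0118 0.0186 0 0 0 42 0"}}

```text
time_s: 7.45
ee_pos: [590.0, 36.7, 78.7]
ee_rot: [-179.9, -0.2, -14.8]
force: [2.8, 2.2, 0.4]
gripper_width: 0.4
gripper_force: 1.7
```

>>> {"fn": "send_rows", "kwargs": {"targets": "0 0.001 0 0 0 0 0; 0 0.002 0 0 0 0 0; 0 0.003 0 0 0 0 0; 0 0.003 0 0 0 0 0; 0 0.003 0 0 0 0 0"}}

```text
time_s: 7.87
ee_pos: [588.1, 33.6, 78.4]
ee_rot: [-180.0, -0.0, -15.0]
force: [1.6, 3.5, 2.9]
gripper_width: 0.7
gripper_force: 2.1
```

Run:
```python
from h import *
f=[cam("scene"),cam("side")];print(env.state()["force"],env.state()["ee_pos"])
o=np.hstack([cv2.resize(g["image"][y:y+150,x:x+150],(400,400),interpolation=cv2.INTER_CUBIC) for g,x,y in((f[0],275,145),(f[1],260,175))])
cv2.imwrite("pics/w3.png",o)
```

```text
[2.06002649 3.12163458 3.58779239] [588.0225597   33.56419032  78.27199163]
```

View pics/w3.png

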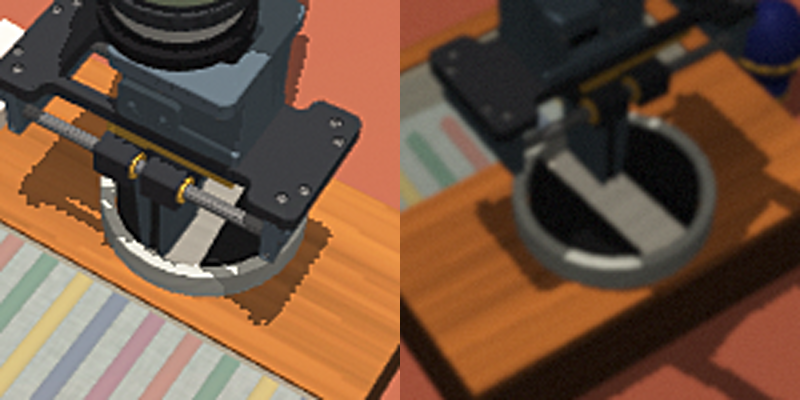

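The slot is close to square with the front edge; pushing on until the force shows the stop.

>>> {"fn": "send_rows", "kwargs": {"targets": "0 0.001 0 0 0 0 0; 0 0.002 0 0 0 0 0; 0 0.003 0 0 0 0 0; 0 0.003 0 0 0 0 0; 0 0.003 0 0 0 0 0"}}

```text
time_s: 8.38
ee_pos: [586.2, 30.9, 77.9]
ee_rot: [-180.0, 0.1, -15.0]
force: [-0.1, 6.1, 4.7]
gripper_width: 0.7
gripper_force: 2.7
```

>>> {"fn": "send_rows", "kwargs": {"targets": "0 0.001 0 0 0 0 0; 0 0.002 0 0 0 0 0; 0 0.003 0 0 0 0 0; 0 0.003 0 0 0 0 0; 0 0.003 0 0 0 0 0"}}

```text
time_s: 8.8
ee_pos: [585.5, 30.1, 77.9]
ee_rot: [-179.8, 0.2, -15.1]
force: [0.2, 11.1, 4.1]
gripper_width: 0.5
gripper_force: 5.6
```

>>> {"fn": "send_rows", "kwargs": {"targets": "0 0.001 0 0 0 0 0; 0 0.003 0 0 0 0 0; 0 0.004 0 0 0 0 0; 0 0.004 0 0 0 0 0; 0 0.004 0 0 0 0 0; 0 0.004 0 0 0 0 0"}}

```text
time_s: 9.3
ee_pos: [585.3, 29.8, 78.0]
ee_rot: [-179.4, 0.1, -15.2]
force: [1.6, 21.5, 3.7]
gripper_width: 0.7
gripper_force: 11.0
```

>>> {"fn": "send_rows", "kwargs": {"targets": "0 0 0 0 0 0 0; 0 -0.004 0 0 0 0 0; 0 -0.006 0 0 0 0 0; 0 -0.006 0 0 0 0 0; 0 -0.006 -0.01 0 0 0 0; 0 -0.006 -0.03 0 0 0 0; 0 -0.006 -0.06 0 0 0 0; 0 -0.006 -0.1 0 0 0 0; -0.04 -0.006 -0.13 0 0 0 0; -0.08 -0.006 -0.13 0 0 0 0; -0.12 -0.006 -0.13 0 0 0 0; -0.12 -0.006 -0.13 0 0 0 0"}}

```text
time_s: 10.3
ee_pos: [462.7, 59.8, 207.2]
ee_rot: [179.7, 0.4, -15.0]
force: [-0.0, -0.2, 0.5]
gripper_width: 0.7
gripper_force: 0.0
```

Run:
```python
from h import *
W=cam("wrist");S=cam("scene");W=cam("wrist");s=env.state();print(s["ee_pos"],s["force"])
cv2.imwrite("pics/w4.png",cv2.resize(np.hstack([S["image"][100:400,170:510],W["image"][:300,150:490]]),(800,353)))
cv2.imwrite("pics/wr4.png",W["image"])
```

```text
[470.582353    59.63898464 207.90437356] [1.65256937 0.91316681 0.16393227]
```

View pics/w4.png

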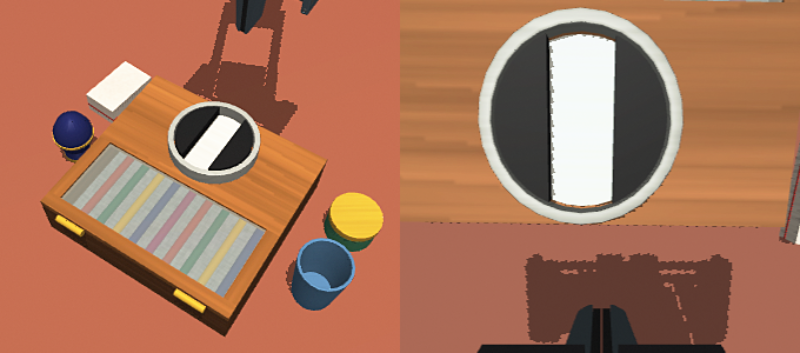

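The slot now stands square to the front edge to within about 1°. The lid is flat, the bystanders haven't moved and the hand is clear.

```bash
python3 -c "
from workcell import env
print(env.job_done())"
```

```text
the job is handed in; nothing more can be done
None
```

The lid is pushed fully shut and the fastener is turned clockwise to its stop; the egg, tin, pot and cards look unmoved, the hand is clear, and the job is handed in (no verdict was returned).

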